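Knock the stuck tube sleeve out of a centrifuge bucket insert

TASK

A plastic tube sleeve is stuck in the bore of the metal centrifuge insert on the knock-out stand. Take the spring-loaded drift from its holder, feel your way gently into the bore and push until the sleeve drops out below into the catch tray, never loading the drift's steel shaft with more than 20 N; then put the drift back in its holder, fully down, and let go. Leave the bottle, the cardboard slide box and the beaker where they stand.

Things in the scene. Friction and masses are not known exactly. Their poses are not given: they have to be found in the camera images.
- fixture: Grey-painted metal knock-out stand, fixed: base 110 x 120 mm, an upright cheek at its +y and its -y side, open to +x and -x. On top, from 70 to 110 mm above the table, sits a round aluminium insert, 100 mm in diameter, 40 mm thick, with one vertical through bore 22 mm in diameter, off its centre. Origin: centre of the stand's underside, z up.
- nest_centre (a point): Point on the stand's vertical axis, at the height of the insert's flat top (110 mm above the table). The round insert is NOT tracked: it is clamped centred here within 1.5 mm in x and in y, but turned any way round. Its bore (22 mm, chamfer 1 mm at the top) lies 9 mm from the insert's centre, in an unknown direction. Four low screw heads stand on its top 40 mm from its centre.
- catch_tray: White catch tray fixed in the stand below the insert, 104 x 72 x 24 mm; origin centre of its underside. The stuck dark grey sleeve (not tracked; 21 mm diameter, 22 mm long, 45 g) drops about 60 mm into it. Its top starts 6 mm below the insert's top; spring balls in the bore hold it. Pushing takes up to 15 N, then it lets go suddenly; it is out once the tip is 36 mm below the insert's top.
- stand: Grey plastic drift holder, fixed: upright block 75 x 75 x 80 mm, origin at the centre of its underside.
- stand_hole0 (a point): Centre of the mouth of the holder's vertical hole, in its top, 80 mm above the table; hole 24 mm diameter, right through, chamfer 1.5 mm.
- drift: Spring-loaded drift (180 g in all), standing in the holder: a black plastic handle 25 mm in diameter, from 6 to 72 mm above the origin, above a steel flange 34 mm in diameter and 6 mm thick. Origin: centre of the flange's underside; z up along the axis to the handle. In the holder the flange rests on the holder's top.
- drift_shaft: The drift's steel shaft, 18.5 mm in diameter, hanging from the flange; origin: centre of its flat tip (edge chamfered 0.5 mm), z up along the axis. Unloaded the tip is 70 mm below the flange's underside. Pushed on its tip, the shaft slides up into the handle against a spring: about 2 N to start, then 0.9 N per mm, with a hard stop at 14 mm (about 15 N).
- bottle: White bottle, 44 mm diameter, 100 mm high, loose; origin centre of its underside. To be left alone.
- slide_box: Cardboard slide box 85 x 50 x 32 mm, loose; origin centre of its underside. To be left alone.
- beaker: Open glass beaker, 60 mm diameter, 75 mm high, loose; origin centre of its underside. To be left alone.
There are look-alikes about, which are no part of the job. Leave any red or turquoise look-alike of the fixture alone. There is more than one size of the drift; the job needs the smaller.

How it is judged (in metres and radians):
On the way, in this order (a step that is already met when the one before it is completed fails the run):
1. the drift's tip is in the insert's bore (z of drift_shaft in the frame of nest_centre below -0.004 m and horizontal distance between drift_shaft and nest_centre below 0.016 m), for 0.1 s.
2. the sleeve has dropped into the catch tray (contact force between catch_tray and anything else above 0.15 N), for 0.3 s.
At the end, for the whole second after the job is handed in: The sleeve lies in the catch tray (the tray carries its weight, more than 0.15 N) and the drift stands at rest in its holder: flange within 4 mm of the holder's top, within 8 mm of the hole's axis, upright within 0.08 rad (contact force between catch_tray and anything else above 0.15 N and horizontal distance between drift and stand_hole0 below 0.008 m and z of drift in the frame of stand_hole0 below 0.004 m and angle between drift's own z axis and vertical below 0.08 rad and linear speed of drift below 0.02 m/s); the robot touches nothing.
It fails at once if the drift's steel shaft is loaded with more than 20 N (contact force between drift_shaft and anything else above 20 N).
It fails at once if the robot reaches into the catch tray (contact force between catch_tray and the arm above 0.5 N or contact force between catch_tray and the fingers above 0.5 N).
It fails at once if a bystander is moved by more than 25 mm (distance of any of bottle, slide_box, beaker from where it was at the start of the episode above 0.025 m).
It also fails if it takes over 72 s, if anything falls off the work surface, if the arm or the gripper's body presses on something with over 40 N, if the wrist force passes 120 N, or if a joint passes its speed limit or range.

ROBOT

A 6-joint arm with a two-finger parallel gripper is mounted at the origin on the work surface. World frame = base frame: x ahead of the robot, y to its left, z up, the work surface at z = 0. Lengths are in mm, angles in rad, forces in N, time in s.
With the tool pointing down it reaches from about 300 to 775 mm from the base axis. Payload 14.6 kg.
Tool frame: the origin (TCP) lies at the very end of the fingers, on their centre line; the grasp point (between the pads) lies 19 mm behind it; z points along the fingers, y is the line along which they close (so a half turn about z gives the same grasp; the last joint's range is limited). The gripper opens to 94 mm and grips with 3 to 60 N. Pads are 16 mm wide; open, the fingers measure 119 mm over their backs; the gripper's body (75 mm by 177 mm) begins 78 mm behind the grasp point.
Start: joints at [1.144, 0.3, 1.521, -0, 1.321, -0.067], TCP at [193.645, 514.773, 205.446] pointing down, gripper open.
Joint ranges: [-3.03, 3.03], [-0.79, 2.21], [0.23, 2.52], [-1.04, 4.18], [0, 3.07], [-2.55, 2.55]. Speed limits (rad/s): [2.22, 2.22, 2.57, 3.14, 3.14, 3.14].

INTERFACE

Orientations are given as [roll, pitch, yaw] about the fixed x, y, z axes, in that order (R = Rz(yaw) Ry(pitch) Rx(roll)).
In Python, from cell import manip, eyes, ticket gives the robot as it stands. The module is installed in compiled form; this text tells all that it offers.
- The arm moves only by the tool arm_command, never from a script. Its argument "plan" is a list of rows, each a list of 5 numbers: the opening, from -1 (shut) to 1 (fully open), then the shift along the tool's x, y, z in m, then the turn about the tool's z in rad. In form: [[jaw, dx, dy, dz, roll], ...]. A call has 1 to 20 rows; each row shifts and turns the commanded pose from where the row before left it, along the tool's axes as they then stand; what a row does not reach is not made up. A row lasts 1/8 s, in which the tool goes at most 62.5 mm and 10.7 degrees, less where a joint would pass 70% of its speed; a pose out of reach is approached as far as the arm can. A call is refused whole if a number of a shift passes 0.0625 or a number of a turn 0.188, either way. A call with a gripper value outside its range is refused whole. The fingers move at their own pace and stop on an object; "newtons" is the grip in N (left out, the last holds). Time passes only in rows, so rows that do not move let the fingers close. It gives the time, the measured TCP pose, the force, the opening and the grip force at its end, in the units of the state.
- manip.read_state(): the state, without advancing time (a new reading comes with each control period).
- eyes.camera(name): name is "side" or "top" or "wrist"; returns a dict with "img" (480x640x3 uint8, blue, green, red), "z_map" (480x640 float32, mm along the optical axis (not along the pixel's ray), 0 where there is no reading), "fx", "fy", "cx", "cy" (pixels), "dist" ([k1, k2, p1, p2, k3] as OpenCV has them; the pictures are not rectified), "eye" and "orientation" of the camera in the world. Camera axes: x right, y down, z forward; pixel columns grow to the right and rows downward; lengths in mm; the calibration is good to about 2 mm. A picture is of the moment at which its call begins.
- ticket.sign_off(): hands the job in; it is judged then, once.
The state is a dict: "clock": time; "joints": joint angles; "qd": joint speeds; "effort": joint torques, N m; "eef_pos": TCP position; "eef_rot": TCP orientation; "wrist_force": force on the tool from outside, world axes, zero at the start; "moment": the same for the moment, N m; "finger_gap": finger opening in mm; "finger_force": force on a finger pad.
Only numpy, scipy, OpenCV 4.12 (cv2) and the standard library are available. Lean on these libraries where they do the work, as an engineer would, in place of code of your own. Each camera call takes 0.05 s, during which the arm holds its last target. There are 200 camera calls.

## Working session

There is one attempt and no reset: what is moved stays moved. The work goes in short steps, Python scripts to look and compute and a tool call to move; the robot and the scene stay as the last step left them, time stands still between calls to the robot, and variables do not carry over. Pictures are saved under pics/ and viewed, at most 10 in all, crops included, and the job is handed in when it is done.

Besides the shell and the picture viewer there is one more tool, called after "Call:" by a JSON object that holds its "method" and its "body". arm_command: Moves the arm, as the interface text tells. Its arguments: {"type":"object","properties":{"plan":{"type":"array"},"newtons":{"type":"number"}},"required":["plan"]}

```bash
mkdir -p pics; cat > h.py <<'E'
import numpy as np, cv2, pickle
from scipy.spatial.transform import Rotation as R
from cell import manip, eyes, ticket
def shot(n,f):
    c=eyes.camera(n); cv2.imwrite(f'pics/{f}.png',c['img']); pickle.dump(c,open(f'{f}.pkl','wb')); return c
def rot(c):
    o=np.array(c['orientation'],float)
    return o if o.shape==(3,3) else R.from_euler('xyz',o).as_matrix()
def ray(c,u,v):
    K=np.array([[c['fx'],0,c['cx']],[0,c['fy'],c['cy']],[0,0,1]])
    p=cv2.undistortPoints(np.array([[[u,v]]],float),K,np.array(c['dist'],float))[0,0]
    return np.array([p[0],p[1],1.])
def at_z(c,u,v,z):
    d=rot(c)@ray(c,u,v); e=np.array(c['eye'],float); return e+d*(z-e[2])/d[2]
def dep(c,u,v):
    d=rot(c)@ray(c,u,v); w=c['z_map'][int(v)-2:int(v)+3,int(u)-2:int(u)+3]; w=w[w>0]
    return np.array(c['eye'])+d*np.median(w) if len(w) else None
E
python3 - <<'E'
from h import *
for n in('top','side'):
    c=shot(n,n+'0'); print(n,c['eye'],c['orientation'],c['fx'],c['dist'])
s=manip.read_state(); print(s)
E
```

```text
top [ 435.98769026  -41.59858377 1112.62656621] [-2.98304034  0.02143062 -1.56000546] 481.1578454606235 [-0.11995066  0.          0.          0.          0.        ]
side [  -4.08890637 -587.13524484  703.24563901] [-2.19743779 -0.01439619 -0.79982842] 488.31071363782297 [-0.06577061  0.          0.          0.          0.        ]
{'clock': 0.1, 'joints': array([ 1.14441188e+00,  3.00418402e-01,  1.52152724e+00,  6.18334715e-06,
        1.32071390e+00, -6.66293952e-02]), 'qd': array([-0.00089545,  0.00016997, -0.00030062, -0.00044242, -0.00061127,
        0.00104915]), 'effort': array([ 1.26858620e-03, -5.32639253e+01, -3.53279471e+01,  7.09134433e-02,
        2.34668230e-02, -2.74412173e-05]), 'eef_pos': array([193.5402369 , 514.56252179, 204.93801828]), 'eef_rot': array([-3.14052854e+00, -7.70089747e-05,  2.78183603e+00]), 'wrist_force': array([-0.23151976, -0.25151208,  0.22240533]), 'moment': array([-0.03473119,  0.00739508, -0.01131215]), 'finger_force': 0.0, 'finger_gap': 94.1468639454798}
```

View pics/top0.png

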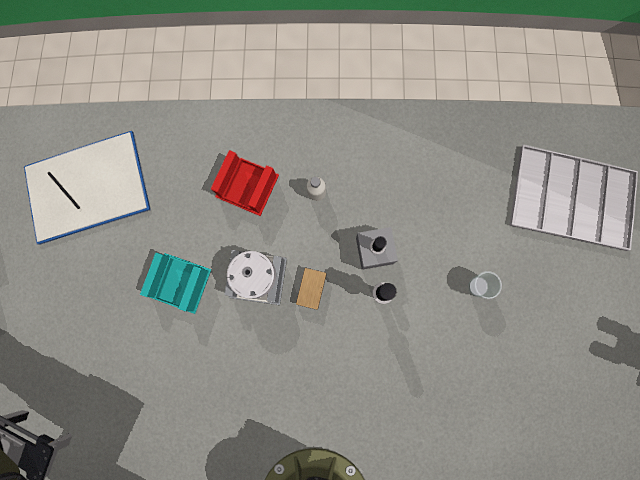

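View pics/side0.png

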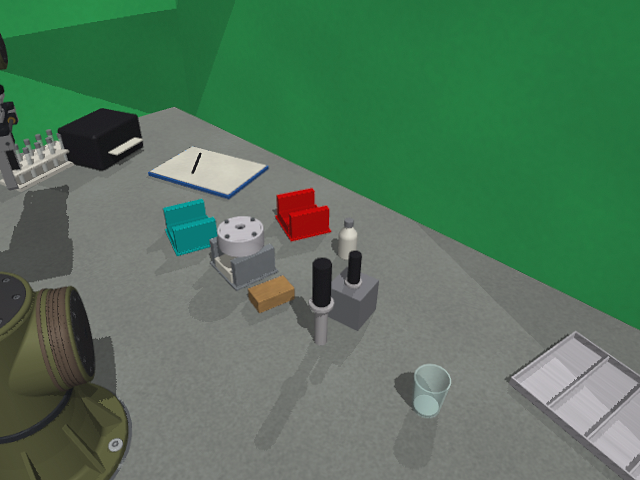

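The top view shows the small drift in the grey holder (379,243). A larger drift stands free at (385,292). The insert is at (250,275) with its bore near (247,272), and the box is at (311,287). I'll measure these and enlarge.

```bash
python3 - <<'E'
from h import *
c=pickle.load(open('top0.pkl','rb'))
for n,u,v,z in[('drift top',379,243,152),('insert',250,275,110),('bore',247,272,110),('big',386,291,170),('box',311,287,32),('bottle',316,185,100),('beaker',486,285,75)]:
    print(n,at_z(c,u,v,z).round(1),dep(c,u,v).round(1))
a=cv2.resize(c['img'][230:320,210:310],None,fx=4,fy=4,interpolation=cv2.INTER_CUBIC)
b=cv2.resize(c['img'][220:310,330:430],None,fx=4,fy=4,interpolation=cv2.INTER_CUBIC)
cv2.imwrite('pics/crop.png',np.hstack([a,b]))
E
```

```text
drift top [ 567.2 -129.5  152. ] [ 567.3 -129.6  151.2]
insert [503.1 136.6 110. ] [503.3 137.  107.7]
bore [509.3 143.1 110. ] [509.8 144.2 104.3]
big [ 470.5 -141.1  170. ] [ 469.7 -138.8  191.4]
box [483.   12.1  32. ] [483.1  12.1  31.5]
bottle [700.2   1.2 100. ] [700.9   1.3  97.2]
beaker [ 487.5 -368.6   75. ] [ 491.  -390.6    5. ]
```

View pics/crop.png

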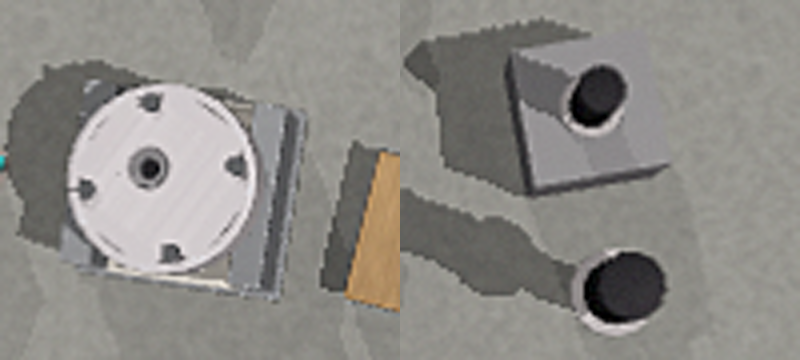

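The crop shows the insert centre at full-picture (250.5,274.2), the bore at (247.3,272.3) and the small drift's handle top at about (380.7,241). The big drift is clear of the path. First I'll go above the insert for a close look.

Call:
{"method": "arm_command", "body": {"plan": [[1,0,0,-0.03,-0.18],[1,0,0,-0.03,-0.18],[1,-0.026,-0.0315,0,0],[1,-0.026,-0.0315,0,0],[1,-0.026,-0.0315,0,0],[1,-0.026,-0.0315,0,0],[1,-0.026,-0.0315,0,0],[1,-0.026,-0.0315,0,0],[1,-0.026,-0.0315,0,0],[1,-0.026,-0.0315,0,0],[1,-0.026,-0.0315,0,0],[1,-0.026,-0.0315,0,0],[1,-0.026,-0.0315,0,0],[1,-0.026,-0.0315,0,0],[1,0,0,0,0],[1,0,0,0,0]]}}

```text
clock: 2.1
eef_pos: [505.4, 137.1, 265.2]
eef_rot: [3.142, -0.001, -3.142]
wrist_force: [-0.5, 0.7, 0.2]
finger_gap: 94.1
finger_force: 0.0
```

```bash
python3 - <<'E'
from h import *
c=shot('wrist','w1'); s=manip.read_state(); print(s['clock'],s['eef_pos'],s['eef_rot'],c['eye'],c['orientation'],c['fx'])
E
```

```text
2.15 [505.24967927 137.45101077 265.37950488] [ 3.14150854e+00 -2.82727886e-04 -3.14082632e+00] [421.98029745 137.02958992 446.07565276] [ 2.85635238e+00 -2.53143107e-04  1.57010645e+00] 338.2473388594274
```

View pics/w1.png

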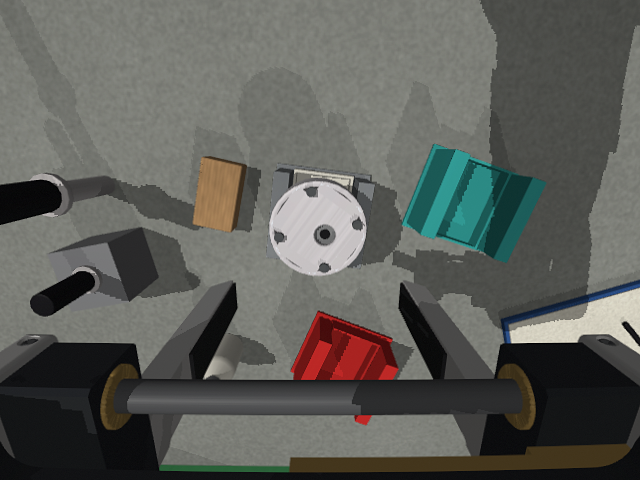

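The wrist view shows the insert (disc centre about (318,228)), the bore at about (325,234), four screws, and the small drift's handle top at (42,303). I'll compute the positions, using thresholds for the bore and disc.

```bash
python3 - <<'E'
from h import *
for f,(u0,v0,u1,v1),b in(('w1',(255,165,380,290),(325,234)),('top0',(220,245,280,305),(247,272))):
    c=pickle.load(open(f+'.pkl','rb')); g=cv2.cvtColor(c['img'],6)
    m=np.zeros_like(g); m[v0:v1,u0:u1]=(g[v0:v1,u0:u1]>185)*255
    k=max(cv2.findContours(m,0,1)[0],key=cv2.contourArea); e=cv2.fitEllipse(cv2.convexHull(k)); print(f,'disc',e,at_z(c,*e[0],110).round(1))
    u,v=b; w=g[v-9:v+10,u-9:u+10]<150
    n,l,s,ce=cv2.connectedComponentsWithStats(w.astype(np.uint8)); i=1+np.argmax(s[1:,4]); p=ce[i]+[u-9,v-9]
    print('bore',p,s[i],at_z(c,*p,110).round(1))
c=pickle.load(open('top0.pkl','rb'))
print('drift top',at_z(c,380.7,241,152),'flange',at_z(c,378.2,246.2,86))
a=pickle.load(open('w1.pkl','rb')); print(at_z(a,42,303,152))
E
```

```text
w1 disc ((317.16619873046875, 228.04483032226562), (93.06124114990234, 96.28519439697266), 91.7666015625) [501.5 136.7 110. ]
bore [324.58409786 234.32415902] [  0   0  19  19 327] [508.1 144.3 110. ]
top0 disc ((249.96551513671875, 274.6459045410156), (45.4427490234375, 48.64590072631836), 27.74748992919922) [503.9 136.7 110. ]
bore [246.70833333 271.27777778] [ 4  4 10 10 72] [510.8 143.8 110. ]
drift top [ 571.32302602 -132.98613999  152.        ] flange [ 569.29720083 -133.80837739   86.        ]
[ 566.01689493 -131.730478    152.        ]
```

Call:
{"method": "arm_command", "body": {"plan": [[1,-0.007,-0.03,0,0],[1,-0.007,-0.03,0,0],[1,-0.007,-0.03,0,0],[1,-0.007,-0.03,0,0],[1,-0.007,-0.03,0,0],[1,-0.007,-0.03,0,0],[1,-0.007,-0.03,0,0],[1,-0.007,-0.03,0,0],[1,-0.007,-0.029,0,0],[1,0,0,0.03,0],[1,0,0,0.03,0],[1,0,0,0,0],[1,0,0,0,0]]}}

```text
clock: 3.78
eef_pos: [569.2, -131.6, 207.0]
eef_rot: [-3.141, 0.002, -3.141]
wrist_force: [0.1, -0.8, 0.3]
finger_gap: 93.8
finger_force: 0.0
```

```bash
python3 - <<'E'
from h import *
c=shot('wrist','w2'); s=manip.read_state(); print(s['clock'],s['eef_pos'],s['eef_rot'],s['wrist_force'])
E
```

```text
3.825 [ 569.35101272 -131.79035905  207.15768277] [-3.14091957e+00  2.21814691e-03 -3.14066243e+00] [ 0.36089424 -0.45614991 -0.2154436 ]
```

View pics/w2.png

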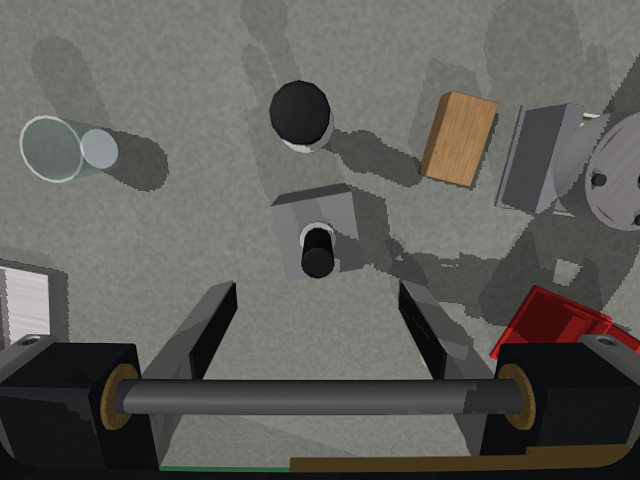

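The handle top is at (317.5,263), centred between the fingers. The flange is at about (317,237).

```bash
python3 - <<'E'
from h import *
c=pickle.load(open('w2.pkl','rb')); print(at_z(c,317.5,263,152),dep(c,317,263),at_z(c,317,237,86),at_z(c,299,111,191))
E
```

```text
[ 568.28870405 -131.80354888  152.        ] [ 567.7139367  -132.16941889  153.63589008] [ 566.08209358 -132.28780881   86.        ] [ 466.97605002 -141.89730189  191.        ]
```

Call:
{"method": "arm_command", "body": {"plan": [[1,0.001,0,0.02,0],[1,0,0,0.02,0],[1,0,0,0.02,0],[1,0,0,0.02,0],[1,0,0,0.02,0],[1,0,0,0.01,0],[1,0,0,0.005,0],[1,0,0,0,0],[-0.4,0,0,0,0],[-0.4,0,0,0,0],[-0.4,0,0,0,0],[-1,0,0,0,0],[-1,0,0,0,0],[-1,0,0,0,0],[-1,0,0,0,0],[-1,0,0,0,0]], "newtons": 50}}

```text
clock: 5.82
eef_pos: [567.8, -132.1, 90.4]
eef_rot: [3.142, -0.0, -3.141]
wrist_force: [-0.2, -0.4, -0.4]
finger_gap: 24.3
finger_force: 50.0
```

Call:
{"method": "arm_command", "body": {"plan": [[-1,0,0,-0.01,0],[-1,0,0,-0.02,0],[-1,0,0,-0.025,0],[-1,0,0,-0.025,0],[-1,0,0,-0.025,0],[-1,0,0,-0.025,0],[-1,0.003,0.015,0,0],[-1,0.007,0.03,0,0],[-1,0.007,0.03,0,0],[-1,0.007,0.03,0,0],[-1,0.007,0.03,0,0],[-1,0.007,0.03,0,0],[-1,0.007,0.03,0,0],[-1,0.007,0.03,0,0],[-1,0.005,0.03,0,0],[-1,0.002,0.02,0,0],[-1,0,0,0.01,0],[-1,0,0,0,0],[-1,0,0,0,0]]}}

```text
clock: 8.2
eef_pos: [508.6, 142.3, 210.2]
eef_rot: [-3.141, -0.0, 3.141]
wrist_force: [0.9, -0.1, -0.9]
finger_gap: 24.3
finger_force: 50.0
```

```bash
python3 - <<'E'
from h import *
s=manip.read_state(); print(s['clock'],s['eef_pos'],s['eef_rot'],s['wrist_force'],s['finger_gap'])
c=shot('wrist','w3'); t=shot('side','s3')
a=cv2.resize(c['img'][160:340,220:420],(400,360),interpolation=2)
b=cv2.resize(t['img'][130:310,140:340],(400,360),interpolation=2)
cv2.imwrite('pics/m3.png',np.hstack([a,b]))
E
```

```text
8.2 [508.63590368 142.28627608 210.18118165] [-3.14141705e+00 -4.97718230e-04  3.14108443e+00] [ 0.92463653 -0.0520223  -0.91901595] 24.307228665808093
```

View pics/m3.png

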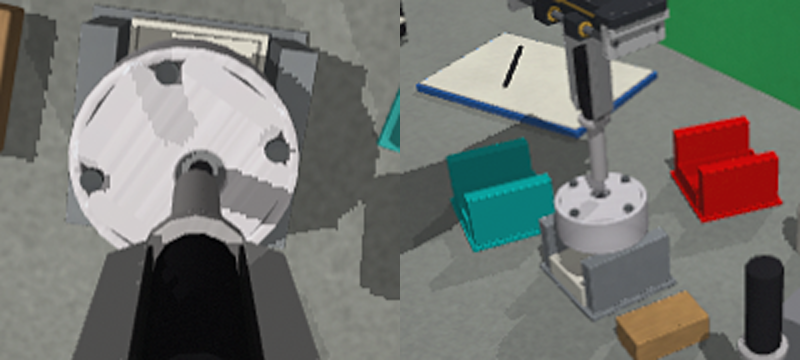

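The tip hangs just over the bore and is laterally aligned (crop x≈200 for both). I'll check the fore-aft offset in a bigger crop.

```bash
python3 - <<'E'
from h import *
c=pickle.load(open('w3.pkl','rb'))
cv2.imwrite('pics/m4.png',cv2.resize(c['img'][220:270,290:350],(720,600),interpolation=cv2.INTER_CUBIC))
K=np.array([[c['fx'],0,c['cx']],[0,c['fy'],c['cy']],[0,0,1]])
def pr(p):
    r=rot(c).T; return cv2.projectPoints(np.array([p],float),cv2.Rodrigues(r)[0],-r@np.array(c['eye']),K,np.array(c['dist']))[0][0,0]
for n,p in(('tip c',(508.6,142.3,129.8)),('tip front',(499.3,142.3,129.8)),('tip L',(508.6,151.5,129.8)),('bore front11',(497.7,143.2,110)),('bore c',(508.7,143.2,110)),('bore +y',(508.7,154.2,110)),('discfront',(452.5,136.7,110))): 
    q=pr(p);print(n,q.round(1),((q-[290,220])*12).round())
print(c['eye'])
E
```

```text
tip c [317.7 253.9] [333. 406.]
tip front [317.7 242.8] [332. 274.]
tip L [329.1 253.9] [469. 406.]
bore front11 [318.7 234.7] [345. 177.]
bore c [318.7 247. ] [345. 324.]
bore +y [331.4 247. ] [497. 324.]
discfront [310.8 181.4] [ 250. -463.]
[425.24041815 142.24335284 391.04570117]
```

View pics/m4.png

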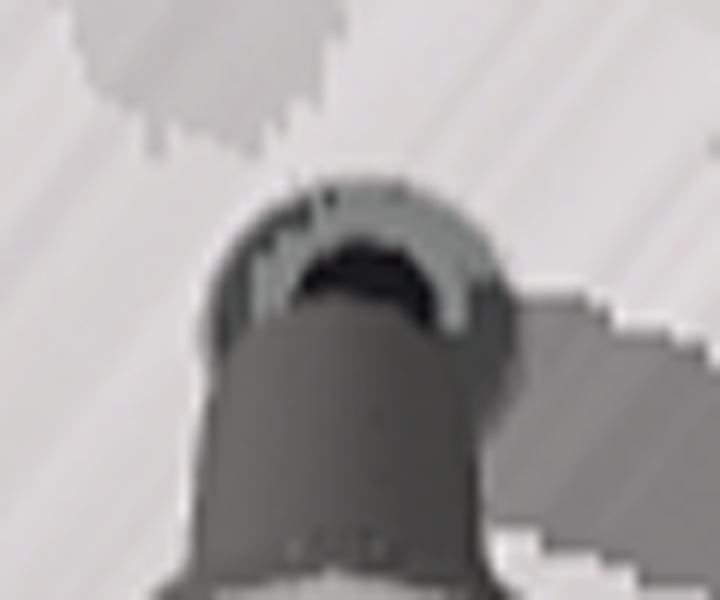

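Relative to the tip, the bore sits about 1 mm towards +y and within 0.3 mm in x. Correct that and feel down.

Call:
{"method": "arm_command", "body": {"plan": [[-1,0,0.001,0.005,0],[-1,0,0,0.005,0],[-1,0,0,0.005,0],[-1,0,0,0.002,0],[-1,0,0,0.002,0],[-1,0,0,0.002,0],[-1,0,0,0.001,0],[-1,0,0,0,0],[-1,0,0,0,0]]}}

```text
clock: 9.43
eef_pos: [508.8, 143.8, 188.5]
eef_rot: [-3.142, 0.0, -3.141]
wrist_force: [0.5, -0.3, -2.1]
finger_gap: 24.6
finger_force: 50.0
```

Call:
{"method": "arm_command", "body": {"plan": [[-1,0,0,0.001,0],[-1,0,0,0.001,0],[-1,0,0,0.001,0],[-1,0,0,0,0],[-1,0,0,0,0]]}}

```text
clock: 10.05
eef_pos: [508.7, 143.8, 185.5]
eef_rot: [3.142, 0.0, -3.141]
wrist_force: [0.1, 0.5, -1.6]
finger_gap: 24.3
finger_force: 50.0
```

The tip is in the bore with no contact force. Now onto the sleeve.

Call:
{"method": "arm_command", "body": {"plan": [[-1,0,0,0.001,0],[-1,0,0,0.001,0],[-1,0,0,0.001,0],[-1,0,0,0.001,0],[-1,0,0,0.001,0],[-1,0,0,0,0],[-1,0,0,0,0]]}}

```text
clock: 10.92
eef_pos: [508.8, 143.8, 180.5]
eef_rot: [3.142, 0.0, -3.141]
wrist_force: [0.6, -0.4, 4.2]
finger_gap: 24.6
finger_force: 50.0
```

Call:
{"method": "arm_command", "body": {"plan": [[-1,0,0,0.001,0],[-1,0,0,0.001,0],[-1,0,0,0.001,0],[-1,0,0,0.001,0],[-1,0,0,0,0],[-1,0,0,0,0]]}}

```text
clock: 11.68
eef_pos: [508.8, 143.9, 176.6]
eef_rot: [3.141, 0.0, -3.141]
wrist_force: [-0.2, -0.2, 6.0]
finger_gap: 24.6
finger_force: 50.0
```

Call:
{"method": "arm_command", "body": {"plan": [[-1,0,0,0.001,0],[-1,0,0,0.001,0],[-1,0,0,0.001,0],[-1,0,0,0,0],[-1,0,0,0,0]]}}

```text
clock: 12.3
eef_pos: [508.8, 143.9, 173.6]
eef_rot: [3.142, 0.0, -3.141]
wrist_force: [1.0, -0.4, 6.6]
finger_gap: 24.4
finger_force: 50.0
```

Call:
{"method": "arm_command", "body": {"plan": [[-1,0,0,0.001,0],[-1,0,0,0.001,0],[-1,0,0,0.001,0],[-1,0,0,0,0],[-1,0,0,0,0]]}}

```text
clock: 12.92
eef_pos: [508.8, 143.9, 170.6]
eef_rot: [3.142, 0.0, -3.141]
wrist_force: [0.7, -0.2, 5.3]
finger_gap: 24.5
finger_force: 50.0
```

Call:
{"method": "arm_command", "body": {"plan": [[-1,0,0,0.001,0],[-1,0,0,0.001,0],[-1,0,0,0.001,0],[-1,0,0,0.001,0],[-1,0,0,0,0]]}}

```text
clock: 13.55
eef_pos: [508.3, 143.8, 165.7]
eef_rot: [-3.141, -0.001, -3.141]
wrist_force: [0.1, -0.7, -2.1]
finger_gap: 24.4
finger_force: 50.0
```

Call:
{"method": "arm_command", "body": {"plan": [[-1,0,0,0.001,0],[-1,0,0,0.001,0],[-1,0,0,0.001,0],[-1,0,0,0,0]]}}

```text
clock: 14.05
eef_pos: [508.7, 143.9, 163.3]
eef_rot: [-3.142, -0.0, -3.141]
wrist_force: [-0.3, 0.3, -1.9]
finger_gap: 24.6
finger_force: 50.0
```

It let go. I'll continue until the tip is past 36 mm.

Call:
{"method": "arm_command", "body": {"plan": [[-1,0,0,0.001,0],[-1,0,0,0.001,0],[-1,0,0,0.001,0],[-1,0,0,0.001,0],[-1,0,0,0.001,0],[-1,0,0,0,0]]}}

```text
clock: 14.8
eef_pos: [508.7, 143.8, 158.4]
eef_rot: [-3.142, -0.0, -3.141]
wrist_force: [0.3, -0.3, -2.1]
finger_gap: 24.5
finger_force: 50.0
```

Call:
{"method": "arm_command", "body": {"plan": [[-1,0,0,0.001,0],[-1,0,0,0.001,0],[-1,0,0,0.001,0],[-1,0,0,0.001,0],[-1,0,0,0.001,0],[-1,0,0,0.001,0],[-1,0,0,0.001,0],[-1,0,0,0,0],[-1,0,0,0,0],[-1,0,0,0,0]]}}

```text
clock: 16.05
eef_pos: [508.7, 143.8, 151.5]
eef_rot: [-3.142, 0.0, -3.141]
wrist_force: [0.3, -0.1, -1.4]
finger_gap: 24.5
finger_force: 50.0
```

```bash
python3 - <<'E'
from h import *
t=shot('side','s5')
cv2.imwrite('pics/m5.png',cv2.resize(t['img'][150:310,160:340],(720,640))[:600])
E
```

```text
(no output)
```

View pics/m5.png

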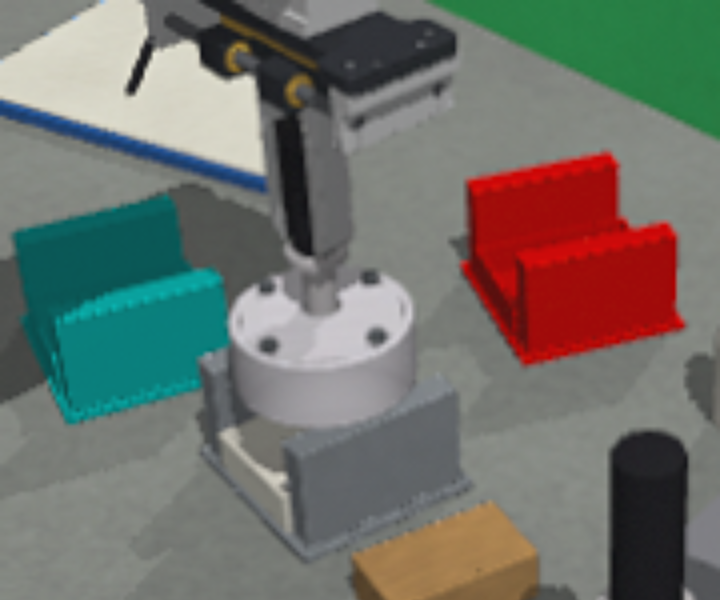

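The shaft is deep in the bore with the sleeve's resistance gone. The tray interior is hidden behind the cheek. I'll go a little deeper for margin, retract, and look from above.

Call:
{"method": "arm_command", "body": {"plan": [[-1,0,0,0.002,0],[-1,0,0,0.002,0],[-1,0,0,0.002,0],[-1,0,0,0.001,0],[-1,0,0,0,0]]}}

```text
clock: 16.73
eef_pos: [508.7, 143.8, 144.4]
eef_rot: [-3.142, -0.0, -3.141]
wrist_force: [0.0, -0.2, -1.9]
finger_gap: 24.6
finger_force: 50.0
```

Call:
{"method": "arm_command", "body": {"plan": [[-1,0,0,-0.005,0],[-1,0,0,-0.01,0],[-1,0,0,-0.01,0],[-1,0,0,-0.01,0],[-1,0,0,-0.01,0],[-1,0,0,-0.01,0],[-1,0,0,-0.011,0],[-1,0,0,0,0],[-1,0,0,0,0]]}}

```text
clock: 17.85
eef_pos: [508.6, 143.8, 210.1]
eef_rot: [-3.142, -0.0, -3.141]
wrist_force: [0.6, -0.5, -1.7]
finger_gap: 24.5
finger_force: 50.0
```

```bash
python3 - <<'E'
from h import *
c=shot('wrist','w6'); d=pickle.load(open('w3.pkl','rb'))
f=lambda i:cv2.resize(i['img'][220:300,290:350],(360,480),interpolation=2)
cv2.imwrite('pics/m6.png',np.hstack([f(d),f(c)])); print(manip.read_state()['eef_pos'])
E
```

```text
[508.53119864 143.77679881 209.99608753]
```

View pics/m6.png

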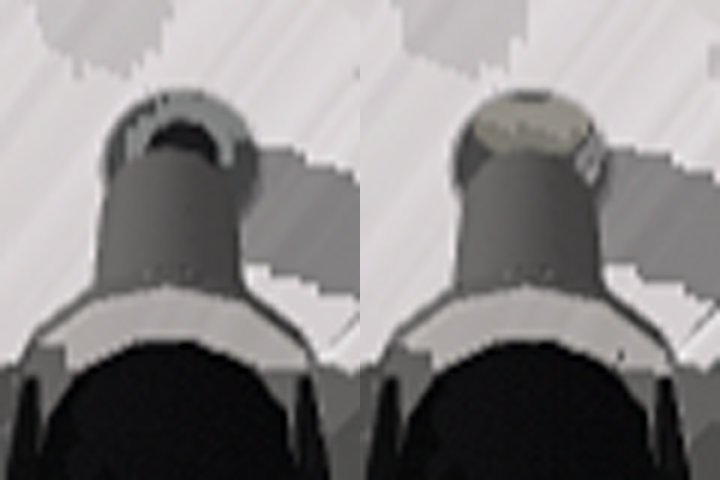

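Through the bore (right half, about (530,120)) I now see the tray, so the sleeve has fallen. The drift has not slipped in the grip. Back to the holder.

Call:
{"method": "arm_command", "body": {"plan": [[-1,0,0,-0.01,0],[-1,-0.003,-0.015,0,0],[-1,-0.006,-0.03,0,0],[-1,-0.007,-0.03,0,0],[-1,-0.007,-0.03,0,0],[-1,-0.007,-0.03,0,0],[-1,-0.007,-0.03,0,0],[-1,-0.007,-0.03,0,0],[-1,-0.007,-0.03,0,0],[-1,-0.006,-0.03,0,0],[-1,-0.0022,-0.021,0,0],[-1,0,0,0,0],[-1,0,0,0,0],[-1,0,0,0,0]]}}

```text
clock: 19.65
eef_pos: [568.0, -131.4, 220.6]
eef_rot: [3.142, 0.0, -3.14]
wrist_force: [0.9, -0.2, -2.1]
finger_gap: 24.7
finger_force: 50.0
```

Now lower to TCP 172 (tip still above the mouth), then in slowly.

Call:
{"method": "arm_command", "body": {"plan": [[-1,0,-0.0005,0.015,0],[-1,0,0,0.015,0],[-1,0,0,0.015,0],[-1,0,0,0.005,0],[-1,0,0,0.003,0],[-1,0,0,0.003,0],[-1,0,0,0.003,0],[-1,0,0,0.003,0],[-1,0,0,0.003,0],[-1,0,0,0,0],[-1,0,0,0,0]]}}

```text
clock: 21.02
eef_pos: [568.0, -132.7, 155.6]
eef_rot: [-3.141, 0.0, -3.141]
wrist_force: [-0.5, -0.5, -1.8]
finger_gap: 24.5
finger_force: 50.0
```

Call:
{"method": "arm_command", "body": {"plan": [[-1,0,0,0.005,0],[-1,0,0,0.01,0],[-1,0,0,0.01,0],[-1,0,0,0.01,0],[-1,0,0,0.01,0],[-1,0,0,0.01,0],[-1,0,0,0.005,0],[-1,0,0,0.003,0],[-1,0,0,0.001,0],[-1,0,0,0,0],[-1,0,0,0,0]]}}

```text
clock: 22.4
eef_pos: [568.1, -132.7, 91.7]
eef_rot: [-3.141, 0.0, -3.141]
wrist_force: [0.1, -0.1, -2.8]
finger_gap: 24.7
finger_force: 50.0
```

Call:
{"method": "arm_command", "body": {"plan": [[-1,0,0,0.001,0],[-1,0,0,0,0],[-0.4,0,0,0,0],[-0.3,0,0,0,0],[0,0,0,0,0],[0.5,0,0,0,0],[1,0,0,0,0],[1,0,0,0,0],[1,0,0,0,0],[1,0,0,-0.01,0],[1,0,0,-0.02,0],[1,0,0,-0.03,0],[1,0,0,-0.03,0],[1,0,0,-0.03,0],[1,0,0,-0.03,0],[1,0,0,0,0],[1,0,0,0,0]]}}

```text
clock: 24.52
eef_pos: [567.7, -132.6, 239.8]
eef_rot: [3.141, -0.001, -3.141]
wrist_force: [-0.0, 0.0, -0.2]
finger_gap: 93.8
finger_force: 0.0
```

```bash
python3 - <<'E'
from h import *
t=shot('side','s9'); o=pickle.load(open('side0.pkl','rb'))
f=lambda i:cv2.resize(i['img'][210:360,290:400],(400,545),interpolation=2)
cv2.imwrite('pics/m9.png',np.hstack([f(o),f(t)])); s=manip.read_state(); print(s['eef_pos'],s['wrist_force'],s['finger_gap'])
E
```

```text
[ 567.5914994  -132.53625646  239.4039167 ] [-0.06390903 -0.08702651 -0.27902361] 93.758313744244
```

View pics/m9.png

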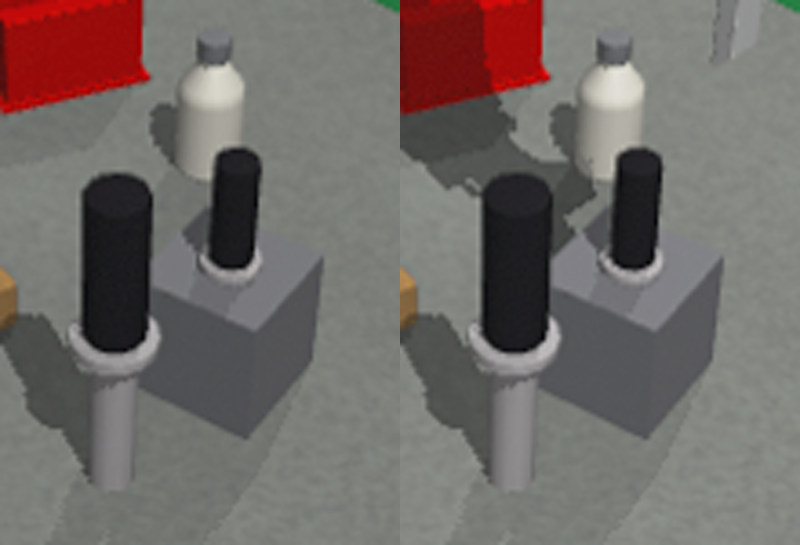

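The drift stands in the holder exactly as at the start (flange at (631,265) against (231,265)), and the bottle and the big drift are unmoved. Handing in.

```bash
python3 -c "
from cell import ticket
print(ticket.sign_off())"
```

```text
the job is handed in; nothing more can be done
None
```

I pushed the sleeve out of the bore (it fell free, with the tray visible through the empty bore), put the drift back fully down in its holder, let go and handed the job in at about 24.5 s; the highest push force I read was about 8.5 N, and the hand-in returned no verdict.

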